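# Slide a brake pad beneath the gauge stand's spring clip

## Task

On the blue gauge stand, hold the spring clip open by pressing its yellow thumb bar down with one fingertip, and meanwhile push the red brake pad along the bed with the other fingertip, beneath the clip and fully home against the end stop. Then let go of the bar, so that the clip springs down and clamps the pad, and move clear. Do not lift or tip the pad, and leave everything else on the counter where it is.

Things in the scene. Friction and masses are not known exactly. Their poses are not given: they have to be found in the camera images.
- stand: Fixed gauge stand: blue base plate 8 mm thick, in its own frame x -170..100 mm, y -65..80 mm. Origin on the counter (plate's underside), on the line of the clip's hinge. Its x axis is the direction in which the pad is pushed; z up. Frame of all 'stand' coordinates below. Clip bearing posts 30 mm high at y 0, x -34 and 21 mm.
- home (a point): Point on the bed where the pad's origin lies when the pad is home: stand x 0, y 38, z 8 mm; axes as the stand's. The bed is the plate's top along y = 38 mm, from x = -148 mm to the steel end stop, whose face is at x = 25 mm (stop 12 mm high). Two aluminium side guides, 5 mm high, line the bed from x -128 to 22 mm, inner faces at y 13.5 and 62.5 mm, so the pad has 2.5 mm play each side.
- column (a point): Top of the gauge column, 120 mm above the counter at stand x 82, y -45 mm; 12 mm thick, with its dial (44 mm across, centre 105 mm up) turned aside to y -105 mm. Keep clear.
- thumb_bar (a point): Top centre of the clip's yellow thumb bar, 150 mm long (stand x -158..-8 mm), 24 mm wide, at y -40 mm. Closed: 30.5 mm above the counter, outer edge 8 mm higher than inner. Pressed, it swings down and levels: at 20 mm the clip just clears the pad, at 15 mm it is well open, 12.5 mm is its limit. A tip can slide along it; the other tip, at the same 15 mm height, is then right to push the pad.
- clip (a joint): Angle (rad) of the sprung clip about its hinge (along stand x, at y 0, z 24 mm). 0 closed, limit 0.45; grows as the thumb bar is pressed (3 N starts it, 7 N at 0.39). The lip clears the pad from 0.25 on. Let go with the pad beneath, it rests on the pad at about 0.21.
- lip (a point): Underside of the clip's steel lip, across the hinge from the bar: 24 mm long (stand x -12..12 mm), at y 38 mm. Closed it is 4 mm above the bed and blocks the pad; it rises as the thumb bar goes down.
- brake_pad: Loose brake pad lying flat on the stand's bed before the clip: 50 mm (x) by 44 mm (y) by 12 mm thick, red lining 7 mm on a dark steel back 5 mm, about 0.12 kg. Origin at the centre of its underside, z up, x roughly along the stand's x (within 0.05 rad). Starts 70 to 95 mm short of home.
- small_bearing: Steel bearing, 40 mm across, 12 mm high, lying on the stand's plate; leave alone. Origin at the centre of its underside.
- large_bearing: Steel bearing, 62 mm across, 18 mm high, on the counter; leave alone. Origin at the centre of its underside.
- spare_pad: Grey brake pad of the same size, on the counter beside the stand; not the one to load, leave alone. Origin at the centre of its underside.
- orange_box: Orange part box 75 x 50 x 45 mm; leave alone. Origin at the centre of its underside.
- grease_can: Can 56 mm across, 100 mm high; leave alone. Origin at the centre of its underside.
- bush: Flanged brass bush, 44 mm across, 34 mm high; leave alone. Origin at the centre of its underside.
- screwdriver: Screwdriver 160 mm long lying beyond the stand; leave alone. Origin near its middle, x along it.

How it is judged:
By the outcome, as a careful person would: the job done as asked, in the order asked, and still so for the second after the job is handed in, with the robot touching nothing.
It also fails if it takes over 40 s, if anything falls off the work surface, if the arm or the gripper's body presses on something with over 40 N, if the wrist force passes 120 N, or if a joint passes its speed limit or range.

## Robot

A 6-joint arm with a two-finger parallel gripper is mounted at the origin on the work surface. World frame = base frame: x ahead of the robot, y to its left, z up, the work surface at z = 0. Lengths are in m, angles in degrees, forces in N, time in s.
With the tool pointing down it reaches from about 0.325 to 0.875 m from the base axis. Payload 4.4 kg.
Tool frame: the origin (TCP) lies midway between the tips of the shut fingers; the grasp point (between the pads) lies 19 mm behind it; z points along the fingers, y is the line along which they close (so a half turn about z gives the same grasp; the last joint's range is limited). The gripper opens to 85 mm and grips with 20 to 120 N. Pads are 22 mm wide; open, the fingers measure 114 mm over their backs; the gripper's body (76 mm by 85 mm) begins 54 mm behind the grasp point. The pads swing forward as they close: fully open they stand 13 mm farther back than shut.
Start: joints at [61.45, 11.837, 88.321, -0, 79.842, -8.623], TCP at [0.196, 0.541, 0.231] pointing down, gripper open.
Joint ranges: [-156.59, 156.59], [-49.26, 127.26], [12.9, 141.05], [-63.56, 243.56], [4.71, 150.69], [-161.64, 161.64]. Speed limits (degrees/s): [159.86, 159.86, 180, 180, 180, 180].

## Interface

Orientations are given as a 3x3 rotation matrix whose columns are the frame's x, y, z axes.
In Python, from station import arm gives the robot as it stands.
- The arm moves only by the tool apply_moves, never from a script. Its argument "targets" is a list of rows, each an object of numbers: "x", "y", "z": the shift along the tool's x, y, z in cm; "wx", "wy", "wz": the turn, a rotation vector about the tool's x, y, z in rad; "hand": the finger opening in cm, from 0 to 8.54. A call has 1 to 20 rows; each row is the pose to reach, as a shift and turn from the pose commanded when the call began, along the tool's axes at that moment; what a row does not reach only later rows make up. A row lasts 1/8 s, in which the tool goes at most 62.5 mm and 10.7 degrees, less where a joint would pass 70% of its speed; a pose out of reach is approached as far as the arm can. A call with a gripper value outside its range is refused whole. The fingers move at their own pace and stop on an object; "grip_force" is the grip in N (left out, the last holds). Time passes only in rows, so rows that repeat a pose let the fingers close. It gives the time, the measured TCP pose, the force, the opening and the grip force at its end, in the units of the state.
- arm.state(): the state, without advancing time (a new reading comes with each control period).
- arm.capture(name): name is "side" or "top" or "wrist"; returns a dict with "image" (480x640x3 uint8, red, green, blue), "fx", "fy", "cx", "cy" (pixels), "world_from_camera" (4x4, takes a point from camera to world coordinates). Camera axes: x right, y up, looking along -z (the intrinsics and any distortion apply to the point x, -y, -z); pixel columns grow to the right and rows downward; lengths in m; the calibration is good to about 2 mm. A picture is of the moment at which its call begins. There is no depth.
- arm.hand_in(): hands the job in; it is judged then, once.
The state is a dict: "t": time; "q": joint angles; "qvel": joint speeds; "tau": joint torques, N m; "ee_pos": TCP position; "ee_rot": TCP orientation; "wrist_force": force on the tool from outside, world axes, zero at the start; "wrist_torque": the same for the moment, N m; "grip_width": finger opening in m; "grip_force": force on a finger pad.
Only numpy, scipy, OpenCV 4.12 (cv2) and the standard library are available. Lean on these libraries where they do the work, as an engineer would, in place of code of your own. Each camera call takes 0.05 s, during which the arm holds its last target. There are 200 camera calls.

## Working session

There is one attempt and no reset: what is moved stays moved. The work goes in short steps, Python scripts to look and compute and a tool call to move; the robot and the scene stay as the last step left them, time stands still between calls to the robot, and variables do not carry over. Pictures are saved under pics/ and viewed, at most 11 in all, crops included, and the job is handed in when it is done.

Besides the shell and the picture viewer there is one more tool, called after ">>>" by a JSON object that holds its "op" and its "data". apply_moves: Moves the arm, as the interface text tells. Its arguments: {"type":"object","properties":{"targets":{"type":"array"},"grip_force":{"type":"number"}},"required":["targets"]}

```bash
mkdir -p pics && cat > h.py <<'E'
from station import arm
import numpy as np, cv2, pickle
def snap(name,fn):
    c=arm.capture(name); cv2.imwrite('pics/'+fn+'.png',c['image'][:,:,::-1]); pickle.dump(c,open('pics/'+fn+'.pkl','wb')); return c
def load(fn): return pickle.load(open('pics/'+fn+'.pkl','rb'))
def ray(c,u,v,z):
    T=np.array(c['world_from_camera']); d=T[:3,:3]@np.array([(u-c['cx'])/c['fx'],-(v-c['cy'])/c['fy'],-1]); o=T[:3,3]
    return o+d*(z-o[2])/d[2]
def proj(c,p):
    T=np.array(c['world_from_camera']); q=T[:3,:3].T@(np.array(p)-T[:3,3]); return np.array([c['cx']-c['fx']*q[0]/q[2], c['cy']+c['fy']*q[1]/q[2]])
E
python3 - <<'E'
from h import *
a=snap('top','top0'); b=snap('side','side0')
print({k:v for k,v in a.items() if k!='image'},b['world_from_camera'])
cv2.imwrite('pics/both.png',cv2.resize(np.hstack([a['image'],b['image']])[:,:,::-1],(800,300)))
print(arm.state())
E
```

```text
{'fx': 492.62780034843854, 'fy': 492.62780034843854, 'cx': 317.3725564161024, 'cy': 226.47701647605334, 'world_from_camera': array([[ 0.01664409,  0.99659226, -0.08078889,  0.50907155],
       [-0.99971244,  0.01798224,  0.01586427,  0.03774061],
       [ 0.01726297,  0.08050161,  0.99660498,  0.84999621],
       [ 0.        ,  0.        ,  0.        ,  1.        ]])} [[-0.9609899   0.19997888 -0.19106767  0.37757403]
 [-0.27646921 -0.71439378  0.64281125  0.72603319]
 [-0.00794888  0.67055945  0.74181321  0.89361942]
 [ 0.          0.          0.          1.        ]]
{'t': 0.1, 'q': array([ 6.14487036e+01,  1.18791983e+01,  8.83970553e+01, -1.47952085e-03,
        7.98422128e+01, -8.62275663e+00]), 'qvel': array([ 0.08493941, -0.17298029, -0.22947782, -0.03296537,  0.07481313,
        0.05196755]), 'tau': array([-1.38937696e-03, -3.84093654e+01, -2.92547572e+01, -2.87584653e-04,
        4.82292220e-03,  4.93180067e-06]), 'ee_pos': array([0.19567056, 0.53995072, 0.2302399 ]), 'ee_rot': array([[-9.40119886e-01,  3.40842583e-01, -9.65885977e-04],
       [ 3.40843833e-01,  9.40118152e-01, -1.82833015e-03],
       [ 2.84874167e-04, -2.04806582e-03, -9.99997862e-01]]), 'wrist_force': array([ 0.04448107, -0.32483276, -0.83313145]), 'wrist_torque': array([ 0.01595739,  0.00211626, -0.00953251]), 'grip_force': 0.0, 'grip_width': 0.08555854296475317}
```

View pics/top0.png

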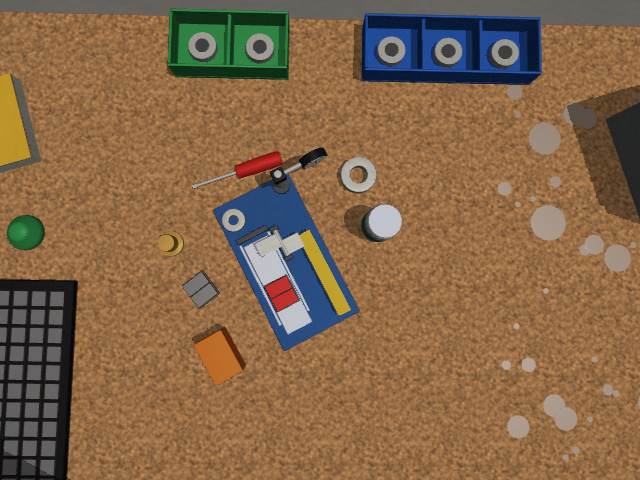

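The top view shows the stand at about (285,265), with the red pad at (281,293), the yellow bar at (326,272) and the end stop at (256,236). I'll enlarge it to read the corners.

```bash
python3 - <<'E'
from h import *
c=load('top0'); cv2.imwrite('pics/crop.png',cv2.resize(c['image'][165:355,200:370][:,:,::-1],None,fx=3.1,fy=3.1,interpolation=cv2.INTER_CUBIC))
E
```

```text
(no output)
```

View pics/crop.png

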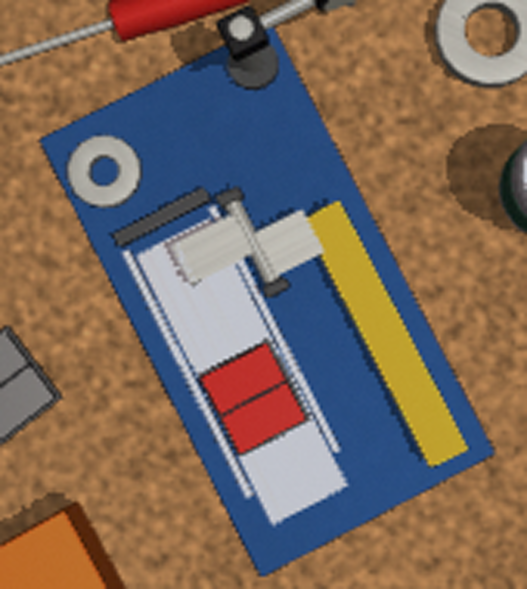

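View pics/side0.png

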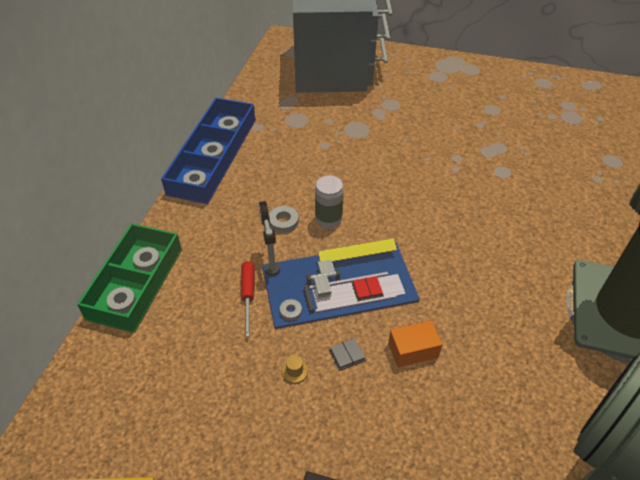

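The crop shows plate corners at (41,139), (273,28), (493,452) and (262,575). The red pad's top corners are at (201,379), (271,342), (307,416) and (238,454), and the outer bar edge runs from (343,203) to (467,447). The side view agrees. Next I'll fit the stand pose.

```bash
python3 - <<'E'
from h import *
from scipy.optimize import least_squares
c=load('top0'); f=lambda p:((p[0]+.5)/3.1-.5+200,(p[1]+.5)/3.1-.5+165)
def fit(S,P):
    r=lambda t:(np.c_[np.cos(t[2])*S[:,0]-np.sin(t[2])*S[:,1]+t[0],np.sin(t[2])*S[:,0]+np.cos(t[2])*S[:,1]+t[1]]-P).ravel()
    s=least_squares(r,[.5,0,.4]); print(s.x,np.degrees(s.x[2]),(s.fun*1e3).round(1)); return s.x
pts=[(100,80,8,41,139),(100,-65,8,273,28),(-170,-65,8,493,452),(-170,80,8,262,575),(-8,-52,34.5,343,203),(-158,-52,34.5,467,447),(-158,-28,26.5,430,467),(-148,60,8,274,524)]
S=np.array([p[:2] for p in pts])/1e3; P=np.array([ray(c,*f(p[3:]),p[2]/1e3)[:2] for p in pts])
fit(S[:4],P[:4]);t=fit(S,P)
pad=np.array([ray(c,*f(p),.020)[:2] for p in [(201,379),(271,342),(307,416),(238,454)]])
R=np.array([[np.cos(t[2]),-np.sin(t[2])],[np.sin(t[2]),np.cos(t[2])]])
print('pad in stand mm',((pad-t[:2])@R*1e3).round(1),((pad.mean(0)-t[:2])@R*1e3))
for n,p in dict(small=(104,171,20),column=(243,27,120),lipcorner=(168,243,24),dialright=(355,0,105)).items(): print(n,((ray(c,*f(p[:2]),p[2]/1e3)[:2]-t[:2])@R*1e3).round(1))
for n,p in dict(can=(382,222,100),lbear=(358,175,18),bush=(171,243,34),spare=(200,289,12),box=(219,356,45)).items(): print(n,((ray(c,*p[:2],p[2]/1e3)[:2]-t[:2])@R*1e3).round(1))
E
```

```text
[0.55315048 0.08733265 0.4929081 ] 28.241554012107393 [ 0.1  1.3  4.1  0.3 -1.7 -2.3 -2.5  0.8]
[0.55351743 0.08739034 0.49297703] 28.245503160934412 [ 0.5  1.3  4.5  0.4 -1.3 -2.3 -2.1  0.8  2.2  1.4 -1.6 -1.7 -1.4  0.5
 -0.6 -0.5]
pad in stand mm [[ -59.3   58.9]
 [ -58.9   16.3]
 [-103.1   17.1]
 [-104.1   59.3]] [-81.34128743  37.90373241]
small [65.3 55. ]
column [ 81.8 -45.1]
lipcorner [14.  41.4]
dialright [  71.7 -101. ]
can [ -53.9 -153.2]
lbear [  37.2 -168.7]
bush [ 75.6 161.8]
spare [-12.6 157.5]
box [-124.   170.5]
```

```bash
cat >> h.py <<'E'
from scipy.spatial.transform import Rotation as Rt
T0=np.array([.5535,.0874]); YAW=np.radians(28.245)
Rs=Rt.from_euler('z',YAW).as_matrix()
Rgoal=np.c_[-Rs[:,0],Rs[:,1],[0,0,-1]]   # tool x=-stand x, tool y=stand y, z down
def w(x,y,z): return Rs@np.array([x,y,z])/1e3+np.r_[T0,0]
def st(p): return Rs.T@(np.array(p)-np.r_[T0,0])*1e3
def move(x,y,z):
    s=arm.state(); R=np.array(s['ee_rot'])
    print('shift cm',(R.T@(w(x,y,z)-s['ee_pos'])*100).round(2),'rotvec',Rt.from_matrix(R.T@Rgoal).as_rotvec().round(4))
def rep():
    s=arm.state(); print('t',s['t'],'stand',st(s['ee_pos']).round(2),'F',(Rs.T@s['wrist_force']).round(2),'w',s['grip_width'],'tiltvec',Rt.from_matrix(np.array(s['ee_rot']).T@Rgoal).as_rotvec().round(4))
E
python3 -c "
from h import *
rep();move(-126,-1,160);print(w(-126,-1,160))"
```

```text
t 0.1 stand [-101.06  568.01  230.24] F [-0.11 -0.31 -0.83] w 0.08555854296475317 tiltvec [-0.0018 -0.0011 -0.8408]
shift cm [-40.74 -39.79   7.09] rotvec [-0.0018 -0.0011 -0.8408]
[0.44297581 0.02689048 0.16      ]
```

>>> {"op": "apply_moves", "data": {"targets": [{"x": -40.7, "y": -39.8, "z": 0, "wz": -0.841, "hand": 6.35}, {"x": -40.7, "y": -39.8, "z": 0, "wz": -0.841, "hand": 6.35}, {"x": -40.7, "y": -39.8, "z": 0, "wz": -0.841, "hand": 6.35}, {"x": -40.7, "y": -39.8, "z": 0, "wz": -0.841, "hand": 6.35}, {"x": -40.7, "y": -39.8, "z": 0, "wz": -0.841, "hand": 6.35}, {"x": -40.7, "y": -39.8, "z": 0, "wz": -0.841, "hand": 6.35}, {"x": -40.7, "y": -39.8, "z": 0, "wz": -0.841, "hand": 6.35}, {"x": -40.7, "y": -39.8, "z": 0, "wz": -0.841, "hand": 6.35}, {"x": -40.7, "y": -39.8, "z": 0, "wz": -0.841, "hand": 6.35}, {"x": -40.7, "y": -39.8, "z": 7, "wz": -0.841, "hand": 6.35}, {"x": -40.7, "y": -39.8, "z": 7, "wz": -0.841, "hand": 6.35}, {"x": -40.7, "y": -39.8, "z": 7, "wz": -0.841, "hand": 6.35}, {"x": -40.7, "y": -39.8, "z": 7, "wz": -0.841, "hand": 6.35}, {"x": -40.7, "y": -39.8, "z": 7, "wz": -0.841, "hand": 6.35}, {"x": -40.7, "y": -39.8, "z": 7, "wz": -0.841, "hand": 6.35}]}}

```text
invalid input
```

```bash
python3 - <<'E'
from h import *
rep(); move(-126,-1,70)
snap('wrist','wr1')
E
```

```text
t 0.1 stand [-101.06  568.01  230.24] F [-0.11 -0.31 -0.83] w 0.08555854296475317 tiltvec [-0.0018 -0.0011 -0.8408]
shift cm [-40.74 -39.77  16.09] rotvec [-0.0018 -0.0011 -0.8408]
```

View pics/wr1.png

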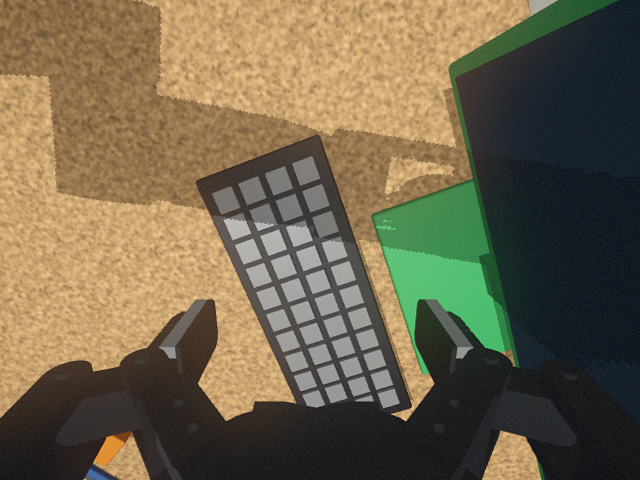

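The move was refused, so this wrist picture still shows the start position, with the fingers at (195,330) and (440,330) over a keyboard. I'll send it again with every key in each row.

>>> {"op": "apply_moves", "data": {"targets": [{"x": -40.7, "y": -39.8, "z": 0, "wx": 0, "wy": 0, "wz": -0.841, "hand": 6.35}, {"x": -40.7, "y": -39.8, "z": 0, "wx": 0, "wy": 0, "wz": -0.841, "hand": 6.35}, {"x": -40.7, "y": -39.8, "z": 0, "wx": 0, "wy": 0, "wz": -0.841, "hand": 6.35}, {"x": -40.7, "y": -39.8, "z": 0, "wx": 0, "wy": 0, "wz": -0.841, "hand": 6.35}, {"x": -40.7, "y": -39.8, "z": 0, "wx": 0, "wy": 0, "wz": -0.841, "hand": 6.35}, {"x": -40.7, "y": -39.8, "z": 0, "wx": 0, "wy": 0, "wz": -0.841, "hand": 6.35}, {"x": -40.7, "y": -39.8, "z": 0, "wx": 0, "wy": 0, "wz": -0.841, "hand": 6.35}, {"x": -40.7, "y": -39.8, "z": 0, "wx": 0, "wy": 0, "wz": -0.841, "hand": 6.35}, {"x": -40.7, "y": -39.8, "z": 0, "wx": 0, "wy": 0, "wz": -0.841, "hand": 6.35}, {"x": -40.7, "y": -39.8, "z": 7, "wx": 0, "wy": 0, "wz": -0.841, "hand": 6.35}, {"x": -40.7, "y": -39.8, "z": 7, "wx": 0, "wy": 0, "wz": -0.841, "hand": 6.35}, {"x": -40.7, "y": -39.8, "z": 7, "wx": 0, "wy": 0, "wz": -0.841, "hand": 6.35}, {"x": -40.7, "y": -39.8, "z": 7, "wx": 0, "wy": 0, "wz": -0.841, "hand": 6.35}, {"x": -40.7, "y": -39.8, "z": 7, "wx": 0, "wy": 0, "wz": -0.841, "hand": 6.35}]}}

```text
t: 1.9
ee_pos: [0.444, 0.0285, 0.163]
ee_rot: [[-0.88, -0.475, 0.003], [-0.475, 0.88, -0.0], [-0.003, -0.002, -1.0]]
wrist_force: [-0.7, -0.1, 0.4]
grip_width: 0.0638
grip_force: 0.0
```

```bash
python3 - <<'E'
from h import *
rep(); move(-126,-1,70)
snap('wrist','wr2')
E
```

```text
t 1.9 stand [-1.2435e+02 -3.0000e-02  1.6297e+02] F [-0.71  0.25  0.37] w 0.06375344851926187 tiltvec [-0.0018  0.0028  0.0021]
shift cm [ 0.19 -0.08  9.3 ] rotvec [-0.0018  0.0028  0.0021]
```

View pics/wr2.png

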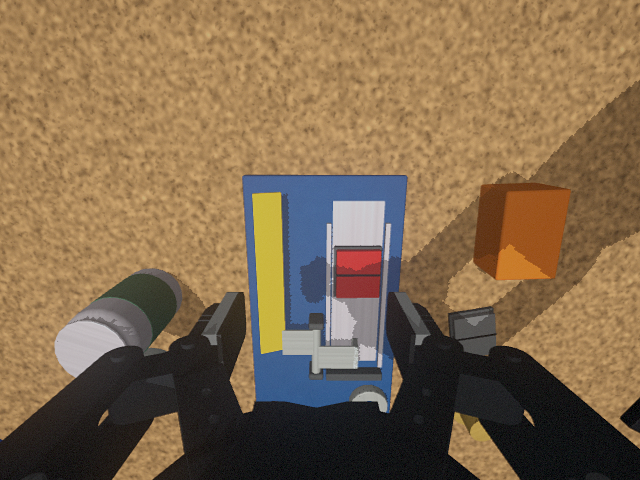

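The wrist view shows the stand square to the tool. The rear plate corners are at (244,176) and (407,176), the pad's rear edge runs from (335,247) to (382,247), and the bar's rear end is at about (267,193). I'll check these against the fitted pose.

```bash
python3 - <<'E'
from h import *
c=load('wr2')
for n,u,v,z in [('C -170,-65',244,176,8),('D -170,80',407,176,8),('bar -158,-52',253,194,34.5),('bar -158,-28',281,193,26.5),('bed -148',333,201,8),('bed-148',384,201,8),('padrear',335,249,20),('padrear',382,249,20),('padfront',336,297,20),('padfront',379,297,20)]: print(n,st(ray(c,u,v,z/1e3))[:2].round(1))
E
```

```text
C -170,-65 [-168.2  -62.3]
D -170,80 [-168.8   79.2]
bar -158,-52 [-156.6  -50.3]
bar -158,-28 [-156.3  -28.7]
bed -148 [-146.7   15.3]
bed-148 [-146.9   60.6]
padrear [-105.9   17.3]
padrear [-106.1   59. ]
padfront [-59.2  19.2]
padfront [-59.4  59. ]
```

>>> {"op": "apply_moves", "data": {"targets": [{"x": 0.2, "y": -0.1, "z": 5, "wx": 0, "wy": 0.002, "wz": 0, "hand": 6.35}, {"x": 0.2, "y": -0.1, "z": 10, "wx": 0, "wy": 0.002, "wz": 0, "hand": 6.35}, {"x": 0.2, "y": -0.1, "z": 12, "wx": 0, "wy": 0.002, "wz": 0, "hand": 6.35}, {"x": 0.2, "y": -0.1, "z": 12.6, "wx": 0, "wy": 0.002, "wz": 0, "hand": 6.35}, {"x": 0.2, "y": -0.1, "z": 12.6, "wx": 0, "wy": 0.002, "wz": 0, "hand": 6.35}, {"x": 0.2, "y": -0.1, "z": 12.6, "wx": 0, "wy": 0.002, "wz": 0, "hand": 6.35}]}}

```text
t: 2.7
ee_pos: [0.4432, 0.0258, 0.0368]
ee_rot: [[-0.881, -0.474, 0.002], [-0.474, 0.881, -0.001], [-0.001, -0.002, -1.0]]
wrist_force: [-0.4, 0.4, 0.1]
grip_width: 0.0632
grip_force: 0.0
```

```bash
python3 - <<'E'
from h import *
rep(); move(-126,-1,9)
c=snap('side','sd1')
cv2.imwrite('pics/sd1c.png',cv2.resize(c['image'][190:340,250:450][:,:,::-1],None,fx=4,fy=4,interpolation=cv2.INTER_CUBIC))
E
```

```text
t 2.7 stand [-126.29   -2.09   36.76] F [-0.15  0.55  0.09] w 0.06322825768284465 tiltvec [-0.002   0.0007  0.0005]
shift cm [-0.03  0.11  2.78] rotvec [-0.002   0.0007  0.0005]
```

View pics/sd1c.png

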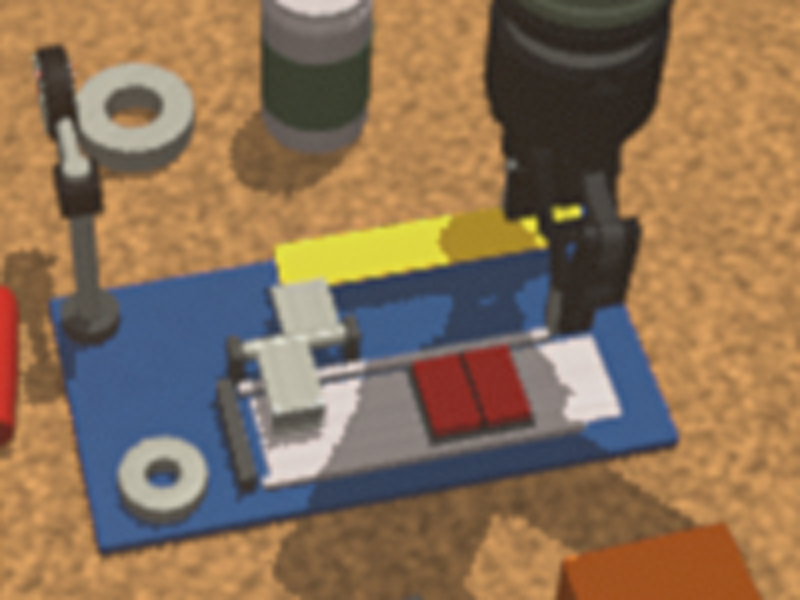

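The side crop shows the near tip at about (570,330), behind the pad's rear edge and inside the bed's width. The far tip is over the bar at about (520,215). I'll lower in stages and read the force.

>>> {"op": "apply_moves", "data": {"targets": [{"x": 0, "y": 0.1, "z": 0.8, "wx": 0, "wy": 0, "wz": 0, "hand": 6.35}, {"x": 0, "y": 0.1, "z": 1.4, "wx": 0, "wy": 0, "wz": 0, "hand": 6.35}, {"x": 0, "y": 0.1, "z": 1.9, "wx": 0, "wy": 0, "wz": 0, "hand": 6.35}, {"x": 0, "y": 0.1, "z": 1.9, "wx": 0, "wy": 0, "wz": 0, "hand": 6.35}, {"x": 0, "y": 0.1, "z": 1.9, "wx": 0, "wy": 0, "wz": 0, "hand": 6.35}]}}

```text
t: 3.38
ee_pos: [0.4417, 0.0265, 0.0166]
ee_rot: [[-0.881, -0.473, -0.001], [-0.473, 0.881, -0.001], [0.002, -0.001, -1.0]]
wrist_force: [-0.8, -1.6, 5.3]
grip_width: 0.0637
grip_force: 2.1
```

```bash
python3 - <<'E'
from h import *
rep(); move(-126,-1,9)
c=load('sd1')
for z in (30,35,40,45): print(z, (proj(c,w(-126,38,z))-[250,190])*4)
E
```

```text
t 3.375 stand [-127.34   -0.77   16.59] F [-1.47 -1.02  5.26] w 0.0637173658913121 tiltvec [-0.0008 -0.0015  0.0003]
shift cm [-0.14 -0.02  0.76] rotvec [-0.0008 -0.0015  0.0003]
30 [571.37253055 356.53498814]
35 [572.38322471 349.90758109]
40 [573.40092893 343.23420705]
45 [574.42571641 336.51438613]
```

>>> {"op": "apply_moves", "data": {"targets": [{"x": -0.1, "y": 0, "z": 0.4, "wx": 0, "wy": 0, "wz": 0, "hand": 6.35}, {"x": -0.1, "y": 0, "z": 0.7, "wx": 0, "wy": 0, "wz": 0, "hand": 6.35}, {"x": -0.1, "y": 0, "z": 0.7, "wx": 0, "wy": 0, "wz": 0, "hand": 6.35}, {"x": -0.1, "y": 0, "z": 0.7, "wx": 0, "wy": 0, "wz": 0, "hand": 6.35}]}}

```text
t: 3.88
ee_pos: [0.4415, 0.0272, 0.0096]
ee_rot: [[-0.881, -0.473, -0.003], [-0.473, 0.881, -0.001], [0.003, 0.001, -1.0]]
wrist_force: [-2.9, -0.4, 7.8]
grip_width: 0.0635
grip_force: 3.9
```

```bash
python3 - <<'E'
from h import *
rep(); move(-36,-1,10)
c=snap('side','sd2')
cv2.imwrite('pics/sd2c.png',cv2.resize(c['image'][190:340,250:450][:,:,::-1],None,fx=4,fy=4,interpolation=cv2.INTER_CUBIC))
E
```

```text
t 3.875 stand [-1.2716e+02 -3.0000e-02  9.5500e+00] F [-2.74  1.07  7.84] w 0.06347022847863197 tiltvec [ 0.0007 -0.0032  0.0001]
shift cm [-9.12 -0.1  -0.07] rotvec [ 0.0007 -0.0032  0.0001]
```

View pics/sd2c.png

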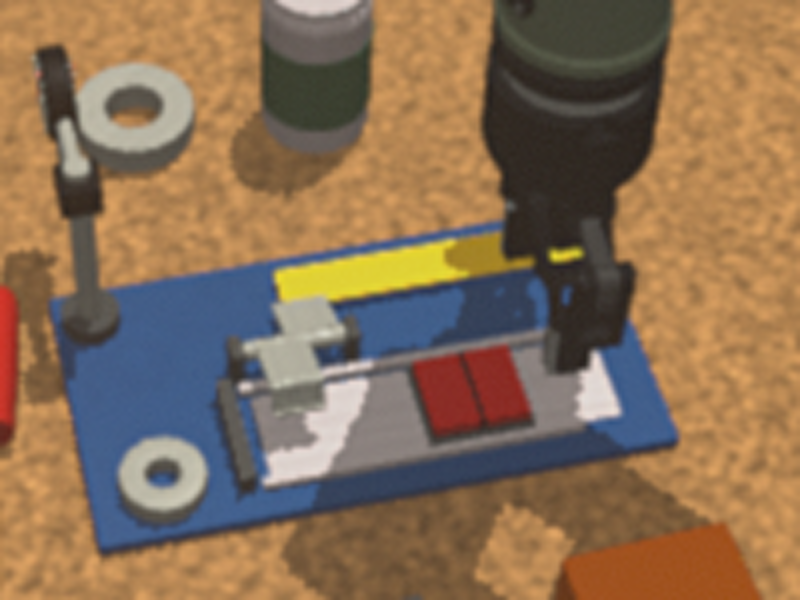

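The side crop shows the bar level and the lip raised. The pusher tip is at (567,370), on the bed's centreline behind the pad. The measured 7.8 N means the clip is well open, so I'll start pushing.

>>> {"op": "apply_moves", "data": {"targets": [{"x": -0.5, "y": -0.1, "z": 0, "wx": 0, "wy": 0, "wz": 0, "hand": 6.35}, {"x": -1.0, "y": -0.1, "z": 0, "wx": 0, "wy": 0, "wz": 0, "hand": 6.35}, {"x": -1.4, "y": -0.1, "z": 0, "wx": 0, "wy": 0, "wz": 0, "hand": 6.35}, {"x": -1.8, "y": -0.1, "z": 0, "wx": 0, "wy": 0, "wz": 0, "hand": 6.35}, {"x": -2.2, "y": -0.1, "z": 0, "wx": 0, "wy": 0, "wz": 0, "hand": 6.35}, {"x": -2.6, "y": -0.1, "z": 0, "wx": 0, "wy": 0, "wz": 0, "hand": 6.35}, {"x": -3.0, "y": -0.1, "z": 0, "wx": 0, "wy": 0, "wz": 0, "hand": 6.35}, {"x": -3.4, "y": -0.1, "z": 0, "wx": 0, "wy": 0, "wz": 0, "hand": 6.35}, {"x": -3.8, "y": -0.1, "z": 0, "wx": 0, "wy": 0, "wz": 0, "hand": 6.35}, {"x": -4.2, "y": -0.1, "z": 0, "wx": 0, "wy": 0, "wz": 0, "hand": 6.35}, {"x": -4.2, "y": -0.1, "z": 0, "wx": 0, "wy": 0, "wz": 0, "hand": 6.35}]}}

```text
t: 5.3
ee_pos: [0.4778, 0.046, 0.0091]
ee_rot: [[-0.881, -0.474, -0.006], [-0.474, 0.881, -0.001], [0.006, 0.002, -1.0]]
wrist_force: [-4.0, -1.9, 8.1]
grip_width: 0.0637
grip_force: 4.1
```

```bash
python3 - <<'E'
from h import *
rep(); move(-36,-1,10)
E
```

```text
t 5.3 stand [-86.31  -0.65   9.07] F [-4.44  0.24  8.1 ] w 0.06367178203836457 tiltvec [ 0.0015 -0.0059  0.0004]
shift cm [-5.03 -0.04 -0.12] rotvec [ 0.0015 -0.0059  0.0004]
```

>>> {"op": "apply_moves", "data": {"targets": [{"x": -0.4, "y": 0, "z": -0.05, "wx": 0, "wy": 0, "wz": 0, "hand": 6.35}, {"x": -0.8, "y": 0, "z": -0.05, "wx": 0, "wy": 0, "wz": 0, "hand": 6.35}, {"x": -1.2, "y": 0, "z": -0.05, "wx": 0, "wy": 0, "wz": 0, "hand": 6.35}, {"x": -1.6, "y": 0, "z": -0.05, "wx": 0, "wy": 0, "wz": 0, "hand": 6.35}, {"x": -2.0, "y": 0, "z": -0.05, "wx": 0, "wy": 0, "wz": 0, "hand": 6.35}, {"x": -2.4, "y": 0, "z": -0.05, "wx": 0, "wy": 0, "wz": 0, "hand": 6.35}, {"x": -2.8, "y": 0, "z": -0.05, "wx": 0, "wy": 0, "wz": 0, "hand": 6.35}, {"x": -3.2, "y": 0, "z": -0.05, "wx": 0, "wy": 0, "wz": 0, "hand": 6.35}, {"x": -3.6, "y": 0, "z": -0.05, "wx": 0, "wy": 0, "wz": 0, "hand": 6.35}, {"x": -4.0, "y": 0, "z": -0.05, "wx": 0, "wy": 0, "wz": 0, "hand": 6.35}, {"x": -4.0, "y": 0, "z": -0.05, "wx": 0, "wy": 0, "wz": 0, "hand": 6.35}]}}

```text
t: 6.68
ee_pos: [0.513, 0.0649, 0.0095]
ee_rot: [[-0.881, -0.474, -0.006], [-0.474, 0.881, -0.002], [0.006, 0.001, -1.0]]
wrist_force: [-3.4, -1.8, 7.6]
grip_width: 0.0636
grip_force: 4.0
```

```bash
python3 - <<'E'
from h import *
rep(); move(-36,-1,10)
c=snap('side','sd3')
cv2.imwrite('pics/sd3c.png',cv2.resize(c['image'][190:340,250:450][:,:,::-1],None,fx=4,fy=4,interpolation=cv2.INTER_CUBIC))
E
```

```text
t 6.675 stand [-46.33  -0.66   9.47] F [-3.81  0.01  7.6 ] w 0.06360552857335748 tiltvec [ 0.0014 -0.0059  0.0003]
shift cm [-1.03 -0.03 -0.06] rotvec [ 0.0014 -0.0059  0.0003]
```

View pics/sd3c.png

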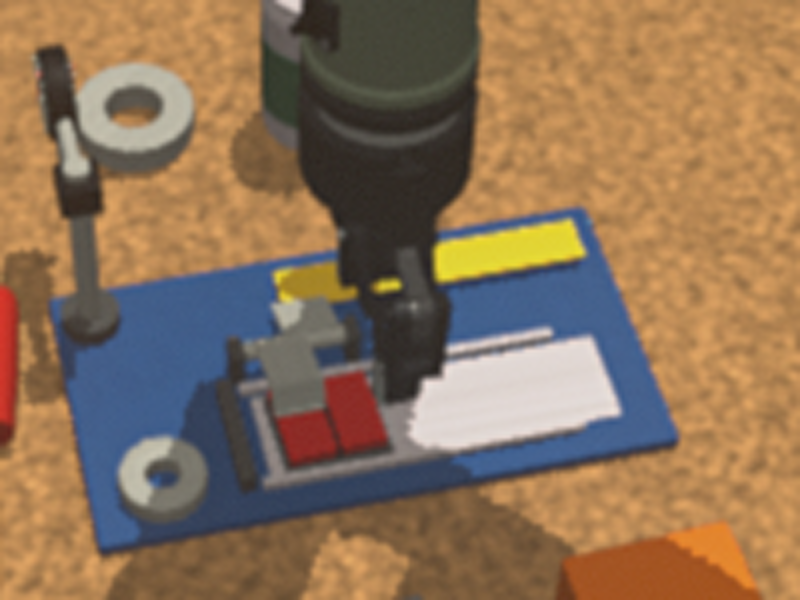

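The pad is now under the lip. Its front edge is at about (275,440), roughly 10 mm from the stop. I'll push the rest slowly until the force rises.

>>> {"op": "apply_moves", "data": {"targets": [{"x": -0.2, "y": 0, "z": 0, "wx": 0, "wy": 0, "wz": 0, "hand": 6.35}, {"x": -0.4, "y": 0, "z": 0, "wx": 0, "wy": 0, "wz": 0, "hand": 6.35}, {"x": -0.6, "y": 0, "z": 0, "wx": 0, "wy": 0, "wz": 0, "hand": 6.35}, {"x": -0.8, "y": 0, "z": 0, "wx": 0, "wy": 0, "wz": 0, "hand": 6.35}, {"x": -0.9, "y": 0, "z": 0, "wx": 0, "wy": 0, "wz": 0, "hand": 6.35}, {"x": -0.9, "y": 0, "z": 0, "wx": 0, "wy": 0, "wz": 0, "hand": 6.35}]}}

```text
t: 7.48
ee_pos: [0.5205, 0.0689, 0.0094]
ee_rot: [[-0.881, -0.473, -0.007], [-0.473, 0.881, -0.002], [0.007, 0.002, -1.0]]
wrist_force: [-5.4, -2.5, 7.8]
grip_width: 0.0634
grip_force: 4.2
```

```bash
python3 -c "
from h import *
rep()"
```

```text
t 7.475 stand [-37.86  -0.65   9.4 ] F [-5.91  0.35  7.85] w 0.06344790938730294 tiltvec [ 0.0016 -0.0068  0.0003]
```

>>> {"op": "apply_moves", "data": {"targets": [{"x": -0.1, "y": 0, "z": 0, "wx": 0, "wy": 0, "wz": 0, "hand": 6.35}, {"x": -0.2, "y": 0, "z": 0, "wx": 0, "wy": 0, "wz": 0, "hand": 6.35}, {"x": -0.2, "y": 0, "z": 0, "wx": 0, "wy": 0, "wz": 0, "hand": 6.35}]}}

```text
t: 7.85
ee_pos: [0.5221, 0.0698, 0.0094]
ee_rot: [[-0.881, -0.473, -0.007], [-0.473, 0.881, -0.002], [0.007, 0.002, -1.0]]
wrist_force: [-5.1, -3.4, 8.5]
grip_width: 0.0636
grip_force: 4.2
```

```bash
python3 -c "
from h import *
rep()"
```

```text
t 7.85 stand [-35.96  -0.63   9.37] F [-6.12 -0.59  8.49] w 0.06361624170103462 tiltvec [ 0.0016 -0.0071  0.0003]
```

>>> {"op": "apply_moves", "data": {"targets": [{"x": -0.1, "y": 0, "z": 0, "wx": 0, "wy": 0, "wz": 0, "hand": 6.35}, {"x": -0.2, "y": 0, "z": 0, "wx": 0, "wy": 0, "wz": 0, "hand": 6.35}, {"x": -0.2, "y": 0, "z": 0, "wx": 0, "wy": 0, "wz": 0, "hand": 6.35}]}}

```text
t: 8.22
ee_pos: [0.5239, 0.0708, 0.0094]
ee_rot: [[-0.881, -0.474, -0.007], [-0.474, 0.881, -0.002], [0.007, 0.002, -1.0]]
wrist_force: [-5.4, -3.3, 7.7]
grip_width: 0.0636
grip_force: 4.4
```

```bash
python3 - <<'E'
from h import *
rep()
c=snap('side','sd4')
cv2.imwrite('pics/sd4c.png',cv2.resize(c['image'][260:320,290:370][:,:,::-1],None,fx=8,fy=8,interpolation=cv2.INTER_CUBIC))
E
```

```text
t 8.225 stand [-33.99  -0.64   9.36] F [-6.28 -0.36  7.67] w 0.06356093708335638 tiltvec [ 0.0016 -0.0071  0.0003]
```

View pics/sd4c.png

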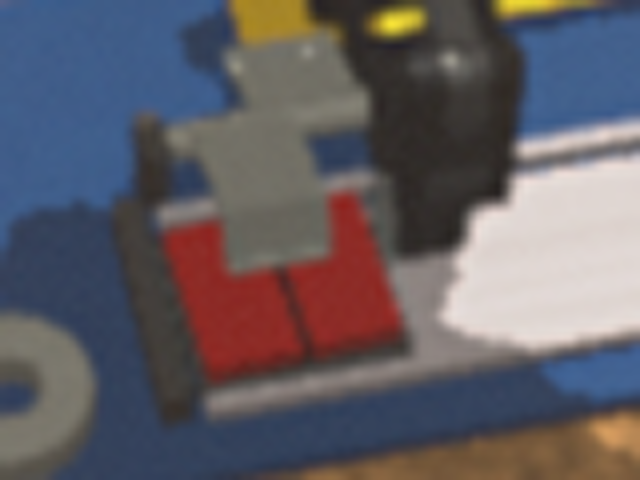

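The enlarged side crop shows the pad still square, with a gap of about 2 mm between its front edge (165–205, 230–380) and the stop. The force hasn't risen either, so I'll keep going.

>>> {"op": "apply_moves", "data": {"targets": [{"x": -0.1, "y": 0, "z": 0, "wx": 0, "wy": 0, "wz": 0, "hand": 6.35}, {"x": -0.2, "y": 0, "z": 0, "wx": 0, "wy": 0, "wz": 0, "hand": 6.35}, {"x": -0.2, "y": 0, "z": 0, "wx": 0, "wy": 0, "wz": 0, "hand": 6.35}]}}

```text
t: 8.65
ee_pos: [0.5241, 0.0711, 0.0091]
ee_rot: [[-0.88, -0.474, -0.01], [-0.474, 0.88, -0.003], [0.011, 0.002, -1.0]]
wrist_force: [-8.1, -5.2, 10.8]
grip_width: 0.0635
grip_force: 6.4
```

```bash
python3 -c "
from h import *
rep()"
```

```text
t 8.65 stand [-33.59  -0.45   9.08] F [-9.56 -0.76 10.82] w 0.0634580241158448 tiltvec [ 0.0021 -0.0107  0.0014]
```

>>> {"op": "apply_moves", "data": {"targets": [{"x": -0.1, "y": 0, "z": 0, "wx": 0, "wy": 0, "wz": 0, "hand": 6.35}, {"x": -0.2, "y": 0, "z": 0, "wx": 0, "wy": 0, "wz": 0, "hand": 6.35}, {"x": -0.2, "y": 0, "z": 0, "wx": 0, "wy": 0, "wz": 0, "hand": 6.35}]}}

```text
t: 9.02
ee_pos: [0.5243, 0.0714, 0.0088]
ee_rot: [[-0.88, -0.475, -0.014], [-0.475, 0.88, -0.005], [0.015, 0.003, -1.0]]
wrist_force: [-10.9, -8.2, 12.4]
grip_width: 0.0638
grip_force: 8.4
```

```bash
python3 -c "
from h import *
rep()"
```

```text
t 9.025 stand [-33.33  -0.3    8.84] F [-13.46  -2.04  12.36] w 0.06382495052991828 tiltvec [ 0.0027 -0.0146  0.0022]
```

The pad is firmly against the stop: commanding a further 2 mm moved it only 0.3 mm, and the force rose to 13 N. I'll back the pusher off a little while still holding the bar, then release by rising and go clear.

>>> {"op": "apply_moves", "data": {"targets": [{"x": 0.2, "y": 0, "z": 0, "wx": 0, "wy": 0, "wz": 0, "hand": 6.35}, {"x": 0.4, "y": 0, "z": 0, "wx": 0, "wy": 0, "wz": 0, "hand": 6.35}, {"x": 0.6, "y": 0, "z": 0, "wx": 0, "wy": 0, "wz": 0, "hand": 6.35}, {"x": 0.8, "y": 0, "z": 0, "wx": 0, "wy": 0, "wz": 0, "hand": 6.35}, {"x": 0.8, "y": 0, "z": 0, "wx": 0, "wy": 0, "wz": 0, "hand": 6.35}]}}

```text
t: 9.65
ee_pos: [0.5242, 0.0704, 0.0109]
ee_rot: [[-0.881, -0.473, 0.002], [-0.473, 0.881, 0.001], [-0.002, -0.0, -1.0]]
wrist_force: [0.6, 2.8, 6.0]
grip_width: 0.0634
grip_force: 3.7
```

```bash
python3 -c "
from h import *
rep();snap('side','sd5')"
```

```text
t 9.65 stand [-33.84  -1.15  10.87] F [1.89 2.16 5.95] w 0.06344990958004867 tiltvec [-0.0003  0.0019  0.0002]
```

>>> {"op": "apply_moves", "data": {"targets": [{"x": 0.2, "y": 0, "z": 0, "wx": 0, "wy": 0, "wz": 0, "hand": 6.35}, {"x": 0.4, "y": 0, "z": 0, "wx": 0, "wy": 0, "wz": 0, "hand": 6.35}, {"x": 0.6, "y": 0, "z": 0, "wx": 0, "wy": 0, "wz": 0, "hand": 6.35}, {"x": 0.6, "y": 0, "z": 0, "wx": 0, "wy": 0, "wz": 0, "hand": 6.35}]}}

```text
t: 10.2
ee_pos: [0.5204, 0.0672, 0.0114]
ee_rot: [[-0.881, -0.474, 0.005], [-0.474, 0.881, 0.0], [-0.004, -0.002, -1.0]]
wrist_force: [2.5, 1.6, 6.0]
grip_width: 0.0635
grip_force: 3.2
```

```bash
python3 - <<'E'
from h import *
rep()
c=snap('side','sd6')
a=cv2.resize(c['image'][260:320,290:370][:,:,::-1],None,fx=8,fy=8,interpolation=cv2.INTER_CUBIC)
cv2.imwrite('pics/sd6c.png',a)
E
```

```text
t 10.2 stand [-38.69  -2.15  11.36] F [2.99 0.23 6.05] w 0.06353441862110792 tiltvec [-0.0022  0.0043  0.0003]
```

View pics/sd6c.png

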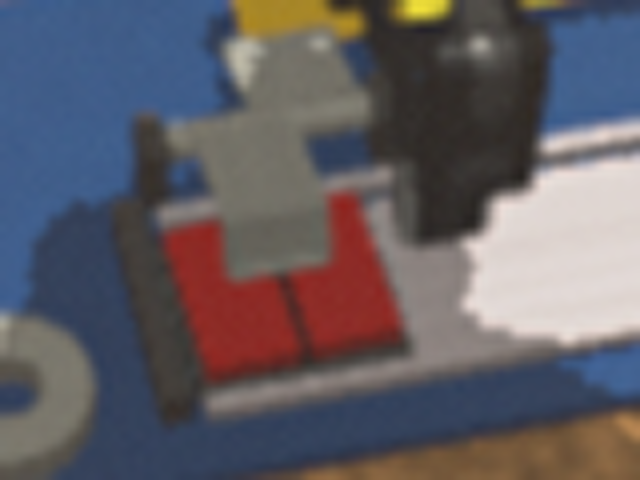

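The pad sits flush at the stop edge (165–205, 225–385), square under the lip, and the pusher tip is now clear behind it at (430,240). Releasing the bar now.

>>> {"op": "apply_moves", "data": {"targets": [{"x": 0, "y": 0, "z": -0.3, "wx": 0, "wy": 0, "wz": 0, "hand": 6.35}, {"x": 0, "y": 0, "z": -0.6, "wx": 0, "wy": 0, "wz": 0, "hand": 6.35}, {"x": 0, "y": 0, "z": -0.9, "wx": 0, "wy": 0, "wz": 0, "hand": 6.35}, {"x": 0, "y": 0, "z": -1.2, "wx": 0, "wy": 0, "wz": 0, "hand": 6.35}, {"x": 0, "y": 0, "z": -1.8, "wx": 0, "wy": 0, "wz": 0, "hand": 6.35}, {"x": 0, "y": 0, "z": -3, "wx": 0, "wy": 0, "wz": 0, "hand": 6.35}, {"x": 0, "y": 0, "z": -6, "wx": 0, "wy": 0, "wz": 0, "hand": 6.35}, {"x": 0, "y": 0, "z": -11, "wx": 0, "wy": 0, "wz": 0, "hand": 6.35}, {"x": 5, "y": 0, "z": -15, "wx": 0, "wy": 0, "wz": 0, "hand": 6.35}, {"x": 10, "y": 0, "z": -17, "wx": 0, "wy": 0, "wz": 0, "hand": 6.35}, {"x": 14, "y": 0, "z": -17, "wx": 0, "wy": 0, "wz": 0, "hand": 6.35}, {"x": 14, "y": 0, "z": -17, "wx": 0, "wy": 0, "wz": 0, "hand": 6.35}, {"x": 14, "y": 0, "z": -17, "wx": 0, "wy": 0, "wz": 0, "hand": 6.35}]}}

```text
t: 11.88
ee_pos: [0.3951, 0.0004, 0.1806]
ee_rot: [[-0.881, -0.473, 0.0], [-0.473, 0.881, -0.001], [0.0, -0.001, -1.0]]
wrist_force: [0.8, 1.1, -0.1]
grip_width: 0.0636
grip_force: 0.0
```

```bash
python3 - <<'E'
from h import *
rep()
s=snap('side','sd7')['image'][245:325,262:382]; t=snap('top','tp7')['image'][215:315,225:345]
cv2.imwrite('pics/fin.png',np.hstack([cv2.resize(s,(400,300),interpolation=cv2.INTER_CUBIC),cv2.resize(t,(400,300),interpolation=cv2.INTER_CUBIC)])[:,:,::-1])
E
```

```text
t 11.875 stand [-180.67   -1.68  180.65] F [ 1.25  0.63 -0.11] w 0.0636311631241584 tiltvec [-0.0011 -0.0002 -0.0002]
```

View pics/fin.png

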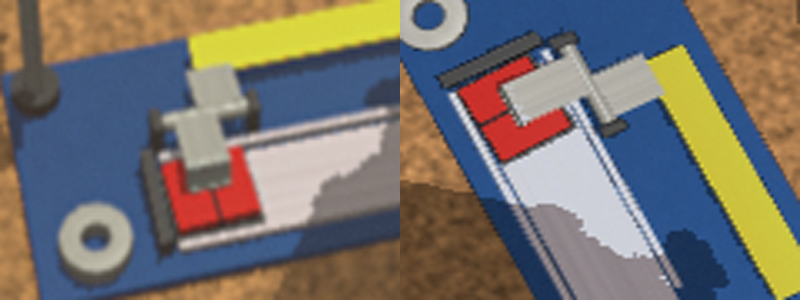

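The side and top views show the lip down on the pad, the pad against the stop, and everything else where it was. Top-panel corners are about (502,161) rear-left, (572,130) rear-right and (457,95) front-left. I'll check the numbers before handing in.

```bash
python3 - <<'E'
from h import *
c=load('tp7')
for u,v in [(502,161),(572,130),(457,95),(527,57),(445,86)]: print(st(ray(c,(u-400)/(400/120)+225-.35,v/3+215-.35,.020))[:2].round(1))
E
```

```text
[-24.5  58.6]
[-25.2  19.6]
[18.8 62.2]
[21.7 21.2]
[26.1 65.3]
```

```bash
python3 -c "
from station import arm
print(arm.hand_in())"
```

```text
the job is handed in; nothing more can be done
None
```

The red pad was pushed home against the end stop with the clip held open, and the clip was then released onto it. The arm is clear and the job was handed in at about 12 s.

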